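Gauge the next pearl carrier with the taper blade

ROBOT

A 6-joint arm with a two-finger parallel gripper is mounted at the origin on the work surface. World frame = base frame: x ahead of the robot, y to its left, z up, the work surface at z = 0. Lengths are in m, angles in rad, forces in N, time in s.
With the tool pointing down it reaches from about 0.225 to 0.875 m from the base axis. Payload 3.4 kg.
Tool frame: the origin (TCP) lies at the very end of the fingers, on their centre line; the grasp point (between the pads) lies 19 mm behind it; z points along the fingers, y is the line along which they close (so a half turn about z gives the same grasp; the last joint's range is limited). The gripper opens to 85 mm and grips with 20 to 120 N. Pads are 22 mm wide; open, the fingers measure 114 mm over their backs; the gripper's body (76 mm by 85 mm) begins 54 mm behind the grasp point. The pads swing forward as they close: fully open they stand 13 mm farther back than shut.
Start: joints at [-1.42, 0.276, 1.505, -0, 1.361, -0.121], TCP at [0.154, -0.554, 0.231] pointing down, gripper open.
Joint ranges: [-2.89, 2.89], [-0.75, 2.08], [0.22, 2.7], [-1.18, 4.32], [0.11, 2.71], [-2.7, 2.7]. Speed limits (rad/s): [2.57, 2.57, 3.14, 3.14, 3.14, 3.14].

INTERFACE

Orientations are given as a unit quaternion [w, x, y, z].
In Python, from rig import manip, eyes gives the robot as it stands.
- The arm moves only by the tool servo_tool, never from a script. Its argument "series" is text: rows parted by semicolons, each of 7 numbers parted by spaces: the shift along the tool's x, y, z in m, then the turn, a rotation vector about the tool's x, y, z in degrees, then the closure, from 0 (fully open) to 1 (shut). In form: dx dy dz ax ay az fingers; .... A call has 1 to 5 rows; each row is the pose to reach, as a shift and turn from the pose commanded when the call began, along the tool's axes at that moment; what a row does not reach only later rows make up. A row lasts 1/10 s, in which the tool goes at most 50 mm and 8.59 degrees, less where a joint would pass 70% of its speed; a pose out of reach is approached as far as the arm can. A call with a gripper value outside its range is refused whole. The fingers move at their own pace and stop on an object; "squeeze" is the grip in N (left out, the last holds). Time passes only in rows, so rows that repeat a pose let the fingers close. It gives the time, the measured TCP pose, the force, the opening and the grip force at its end, in the units of the state.
- manip.get_state(): the state, without advancing time (a new reading comes with each control period).
- eyes.get_image(name): name is "scene" or "top" or "wrist"; returns the picture (384x512x3 uint8, red, green, blue); there is no depth.
- eyes.camera_info(name): a dict with "fx", "fy", "cx", "cy" (pixels), "eye" and "orientation" of the camera in the world. Camera axes: x right, y down, z forward; pixel columns grow to the right and rows downward; lengths in m; the calibration is good to about 2 mm. A picture is of the moment at which its call begins: read the wrist's pose just before it. camera_info takes no time and is no camera call; for the wrist camera it gives the pose at the moment of the call.
- manip.sign_off(): hands the job in; it is judged then, once.
The state is a dict: "clock": time; "qpos": joint angles; "qd": joint speeds; "effort": joint torques, N m; "position": TCP position; "ee_rot": TCP orientation; "contact_force": force on the tool from outside, world axes, zero at the start; "moment": the same for the moment, N m; "width": finger opening in m; "gripper_force": force on a finger pad.
Only numpy, scipy, OpenCV 4.12 (cv2) and the standard library are available. Lean on these libraries where they do the work, as an engineer would, in place of code of your own. Each camera call takes 0.05 s, during which the arm holds its last target. There are 200 camera calls.

TASK

Turn the gauging turret one click clockwise, so that the next pearl carrier faces the brass spring cheek, and let go of it there. Then take the steel taper blade (the one with the rectangular handle) from the rack and slide it straight down, upright and flat between that carrier and the cheek, until it drags snugly, bearing on both, and has pushed the cheek back between 1 and 2 mm. Finish there, still gripping the blade at that depth, touching neither turret nor cheek with the gripper; never jam it so that the cheek is forced back 4 mm or more, and leave everything else where it is.

Things in the scene. Friction and masses are not known exactly. Their poses are not given: they have to be found in the camera images.
- turret_base: steel base plate of the gauging turret, 200 x 150 x 16 mm, fixed. Origin at bench height on the turret's vertical axis; x points from the spring cheek to the turret axis (the gap lies on the -x side, about 62 mm from the axis), z up. On it turns a round turret, 107 mm across, with four upright teak carriers (a pearl disc in each outer face) at 60 degree stations
- turret: the round turret with its carriers; origin on the turret axis at bench height, x along its bar grip. An over-centre spring keeps it in one of two positions: that of the start, and 60 degrees further clockwise (seen from above), the next station. It must be turned past half-way against at most about 0.2 N m, then it clicks over by itself onto its stop, which it cannot pass
- knob_grip (a point): centre of the teak bar grip on top of the turret, on its axis, 130 mm above the bench; the bar turns with the turret: 50 mm long (x axis), 12 mm thick (y axis), 30 mm high. The tops of the carriers are at 102 mm
- plate_face (a point): on the next carrier, at the start 60 degrees counter-clockwise (from above) from the one facing the cheek (a teak plate 26 mm wide, 8 mm thick, top at 102 mm): middle of its flat outer face, 60 mm from the turret axis and 92 mm above the bench, where its flared lip begins; the lip slopes back about 6 mm over the next 10 mm of height
- cheek: brass spring cheek facing the turret from the -x side of the base: an upright plate 30 mm wide, 8 mm thick, with the same flared lip (top at 102 mm), on a post fixed to the base plate. Its x axis points to the turret axis. It slides back by up to 6 mm; its spring gives 1 N at rest and 4 N more per mm. Pushing the blade down between both takes about 5 to 8 N when it is 1 mm back, 9 to 14 N at 2 mm
- cheek_face (a point): middle of the cheek's flat inner face, 92 mm above the bench, where its lip begins. Between this face and the carrier's face, when that stands across from it, there is a gap of 3.5 to 4.6 mm (about 16 mm at the flared top); below it is free down to the base plate, 16 mm above the bench
- rack: light wooden block 180 (its x) x 70 x 85 mm high, fixed; three through slots in a row along its x axis, 55 mm apart, each 10 mm (x) by 29 mm (y). The taper blade and two burnishing sticks stand in them, in any order
- blade: the taper blade, 60 to 130 g: flat steel blade below a teak handle. Origin at the handle's underside (resting on the rack's top), z up. Handle a block 16 mm (x) by 34 mm (y) by 50 mm high; blade 24 mm wide (y), 72 mm long downwards, thickness (x) growing evenly from 2 mm at the tip to 7.8 mm at the handle (0.8 mm per 10 mm), symmetric
- blade_tip (a point): middle of the blade's lower end, 72 mm below the blade's origin
- box_lid: a red lacquered jewellery box lid, 90 x 120 x 22 mm, lying beyond the turret; to be left alone
- calipers: flat brass calipers, 130 mm long; to be left alone
- charcoal: a charcoal polishing block, 50 x 30 x 26 mm, between rack and turret; to be left alone
- pearl_disc: a loose mother-of-pearl disc, 60 mm across, 9 mm thick; to be left alone
- bowl: a small ceramic bowl, 84 mm across; to be left alone
- brush: a brush lying on the bench; to be left alone
- stick_a: a horn burnishing stick with a round waisted handle, standing in the rack; to be left alone
- stick_b: a shorter round-handled horn burnishing stick, standing in the rack; to be left alone
Mind the look-alikes: they are no part of the job. What is meant by the blade is not purple, and is the larger of those in its own colour.

How it is judged:
By the outcome, as a careful person would: the job done as asked, in the order asked, and still so for the second after the job is handed in, while the arm keeps its last pose, push and grip.
It also fails if it takes over 70 s, if anything falls off the work surface, if the arm or the gripper's body presses on something with over 40 N, if the wrist force passes 120 N, or if a joint passes its speed limit or range.

## Working session

There is one attempt and no reset: what is moved stays moved. The work goes in short steps, Python scripts to look and compute and a tool call to move; the robot and the scene stay as the last step left them, time stands still between calls to the robot, and variables do not carry over. Pictures are saved under pics/ and viewed, at most 13 in all, crops included, and the job is handed in when it is done.

Besides the shell and the picture viewer there is one more tool, called after "Call:" as name(argument=value, ...) on one line, values as JSON. servo_tool: Moves the arm, as the interface text tells. Its arguments: {"type":"object","properties":{"series":{"type":"string"},"squeeze":{"type":"number"}},"required":["series"]}

```bash
mkdir -p pics
cat > h.py <<'E'
import numpy as np,cv2
from scipy.spatial.transform import Rotation as R
from rig import manip,eyes
def rot(q): return R.from_quat([q[1],q[2],q[3],q[0]])
def snap(n,f):
    i=eyes.camera_info(n); im=eyes.get_image(n); cv2.imwrite(f'pics/{f}.png',im[:,:,::-1]); np.save(f'pics/{f}.npy',i,allow_pickle=True); return i,im
def load(f): return np.load(f'pics/{f}.npy',allow_pickle=True).item()
def orient(i):
    o=np.array(i['orientation'],float)
    return o if o.shape==(3,3) else rot(o).as_matrix()
def ray(i,u,v):
    d=orient(i)@np.array([(u-i['cx'])/i['fx'],(v-i['cy'])/i['fy'],1]); return np.array(i['eye']),d
def atz(i,u,v,z):
    e,d=ray(i,u,v); return e+d*(z-e[2])/d[2]
def proj(i,p):
    c=orient(i).T@(np.array(p)-i['eye']); return np.array([i['fx']*c[0]/c[2]+i['cx'],i['fy']*c[1]/c[2]+i['cy']])
def tri(l):
    A=0;b=0
    for i,u,v in l:
        e,d=ray(i,u,v); d=d/np.linalg.norm(d); M=np.eye(3)-np.outer(d,d); A=A+M; b=b+M@e
    return np.linalg.solve(A,b)
E
python3 - <<'E'
from h import *
for n in('scene','top'):
    i,im=snap(n,n); print(n,i)
a=cv2.imread('pics/scene.png');b=cv2.imread('pics/top.png')
s=manip.get_state();print(s)
print(eyes.camera_info('wrist'))
for n,x in(('scene',a),('top',b)): cv2.imwrite(f'pics/{n}_b.png',cv2.resize(x,(800,600),interpolation=cv2.INTER_CUBIC))
E
```

```text
scene {'fx': 445.3355723935253, 'fy': 445.3355723935253, 'cx': 254.92817260442513, 'cy': 186.75046503476668, 'eye': array([1.26550106, 0.57855148, 1.07848066]), 'orientation': array([-0.15002545,  0.40436511,  0.83779703, -0.33477957])}
top {'fx': 488.3839370126603, 'fy': 488.3839370126603, 'cx': 263.3881918741854, 'cy': 189.59227617305356, 'eye': array([0.27023577, 0.0019854 , 1.69427196]), 'orientation': array([ 0.06839577, -0.70158477,  0.7058087 , -0.07024885])}
{'clock': 0.1, 'qpos': array([-1.41999209e+00,  2.76532467e-01,  1.50598584e+00, -7.79923530e-06,
        1.36068047e+00, -1.20983738e-01]), 'qd': array([-0.00027912, -0.00082437, -0.0022967 ,  0.00206415, -0.00111791,
       -0.0003943 ]), 'effort': array([ 1.15283605e-03, -4.17701161e+01, -2.46405280e+01, -1.24063490e-04,
        5.81098924e-03,  1.12143903e-05]), 'position': array([ 0.15429374, -0.55344176,  0.23053404]), 'ee_rot': array([-8.02915063e-04,  9.90780183e-01,  1.35476878e-01, -1.57861749e-05]), 'contact_force': array([0.68075383, 0.0204519 , 0.30802208]), 'moment': array([-0.04676617, -0.05292173, -0.01107873]), 'gripper_force': 0.0, 'width': 0.08553742563871743}
{'fx': 330.00965189258426, 'fy': 330.00965189258426, 'cx': 260.92701598738546, 'cy': 194.00035457042637, 'eye': array([ 0.21929033, -0.5363002 ,  0.37182594]), 'orientation': array([ 0.10711309,  0.78943552, -0.59870025, -0.08292387])}
```

View pics/top_b.png

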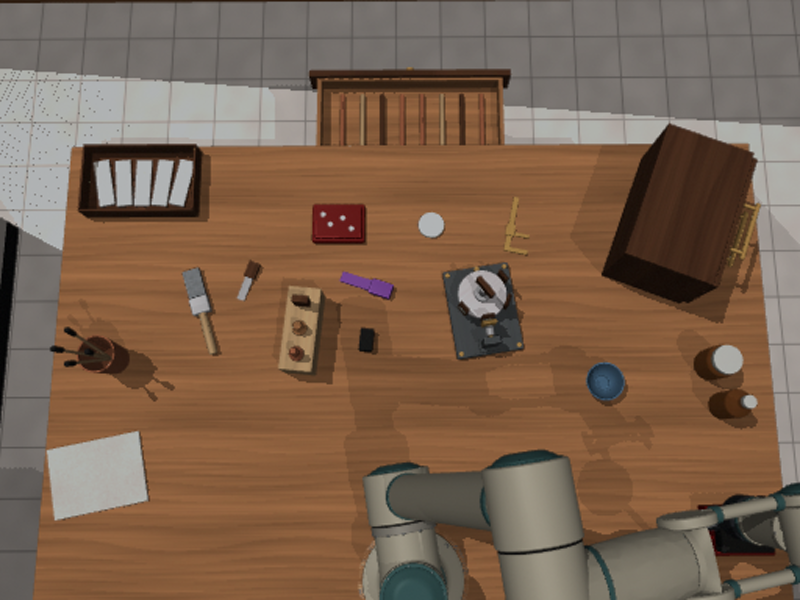

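View pics/scene_b.png

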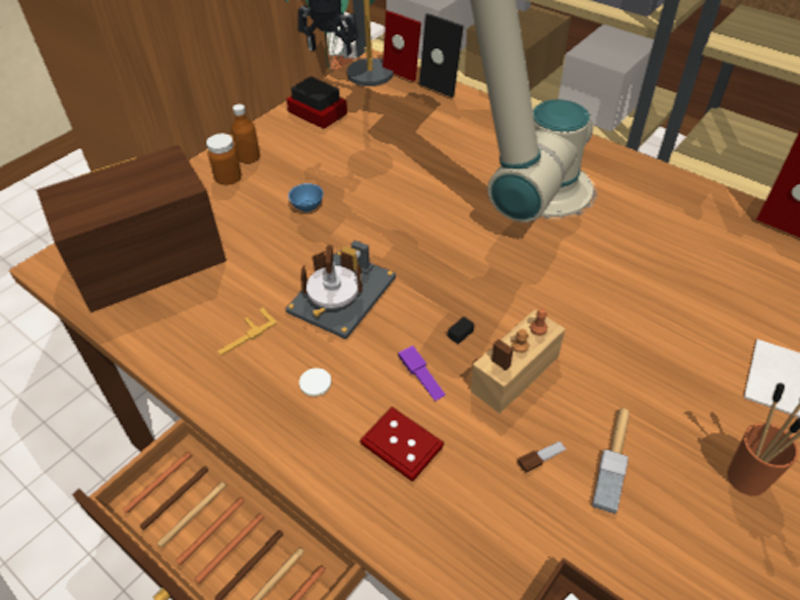

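Top (800x600): the turret is at (485,293) with its bar grip at (486,288). The cheek is at (490,330), nearer the robot, and the rack is around (302,330). There are three blade candidates:
- the purple one at (367,285)
- a small steel one lying on the bench at (248,280)
- the rectangular dark handle in the rack at (301,300)

The rack one fits the description: rectangular handle, in the rack, not purple, and larger than the small steel one.

Run:
```python
from h import *
t=load('top');s=load('scene');k=.64
def T(n,u,v,z):print(n,atz(t,u*k,v*k,z).round(4))
T('knob',485,288,.145);T('bladehandle',301,298,.135);T('cheek',490,322,.1)
for n,u,v in(('b1',445,272),('b2',509,263),('b3',524,350),('b4',458,359)):T(n,u,v,.016)
for n,u,v in(('r1',288,287),('r2',324,288),('r3',311,375),('r4',278,370)):T(n,u,v,.085)
print('tri handle',tri([(t,301*k,298*k),(s,502*k,346*k)]),'knob',tri([(t,485*k,288*k),(s,329*k,254*k)]))
st=manip.get_state();w=eyes.camera_info('wrist')
Rt=rot(st['ee_rot']);print('toolaxes\n',Rt.as_matrix().round(3));print('cam in tool',Rt.inv().apply(w['eye']-st['position']).round(4));print((Rt.inv().as_matrix()@orient(w)).round(3))
a=cv2.imread('pics/top.png')[155:250,160:350];a=cv2.resize(a,(760,380),interpolation=cv2.INTER_CUBIC);cv2.imwrite('pics/topc.png',a)
```

```text
knob [ 0.595  -0.1556  0.145 ]
bladehandle [0.578  0.2271 0.135 ]
cheek [ 0.5309 -0.1689  0.1   ]
b1 [ 0.6595 -0.0793  0.016 ]
b2 [ 0.6795 -0.2245  0.016 ]
b3 [ 0.4814 -0.2515  0.016 ]
b4 [ 0.4623 -0.1051  0.016 ]
r1 [0.6122 0.2628 0.085 ]
r2 [0.6096 0.1852 0.085 ]
r3 [0.4225 0.2096 0.085 ]
r4 [0.4334 0.2794 0.085 ]
tri handle [0.57829313 0.22914749 0.12996125] knob [ 0.59723468 -0.15716824  0.13731856]
toolaxes
 [[ 0.963  0.268 -0.   ]
 [ 0.268 -0.963  0.002]
 [ 0.    -0.002 -1.   ]]
cam in tool [ 0.0672  0.0007 -0.1413]
[[ 0.001 -0.963 -0.269]
 [ 1.     0.001 -0.001]
 [ 0.001 -0.269  0.963]]
```

View pics/topc.png

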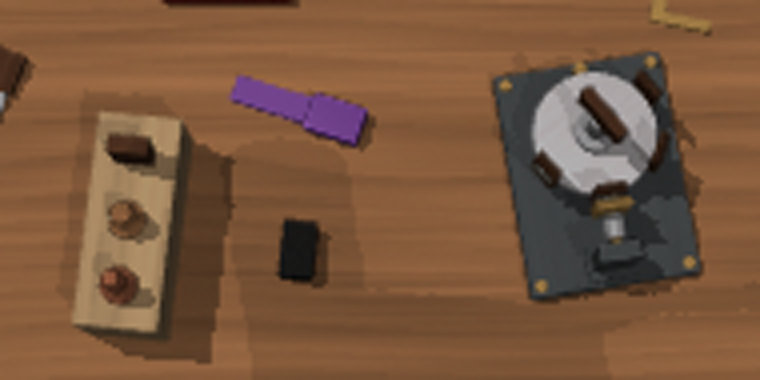

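The turret's next carrier, 60° counter-clockwise, is at crop (655,150), the cheek is at (612,205), and the bar runs (585,95)-(625,140). The blade handle in the rack is at crop (130,150), rectangular, and the two round handles below it are the sticks. So the blade choice is confirmed. I'm moving to the turret.

Call:
servo_tool(series="0.0425 -0.021 0 0 0 0 0; 0.085 -0.042 0 0 0 0 0; 0.1275 -0.063 0 0 0 0 0; 0.170 -0.084 0 0 0 0 0; 0.2125 -0.105 0 0 0 0 0", squeeze=60)

```text
clock: 0.6
position: [0.3318, -0.3941, 0.231]
ee_rot: [-0.0, 0.991, 0.135, -0.0]
contact_force: [0.1, -0.6, 0.5]
width: 0.085
gripper_force: 0.0
```

Call:
servo_tool(series="0.0425 -0.021 0 0 0 0 0; 0.085 -0.042 0 0 0 0 0; 0.1275 -0.063 0 0 0 0 0; 0.170 -0.084 0 0 0 0 0; 0.2125 -0.105 0 0 0 0 0")

```text
clock: 1.1
position: [0.5084, -0.2359, 0.231]
ee_rot: [-0.0, 0.991, 0.136, -0.0]
contact_force: [0.4, -1.4, -0.1]
width: 0.085
gripper_force: 0.0
```

Run:
```python
from h import *
snap('wrist','w1');s=manip.get_state();print(s['clock'],s['position'],s['ee_rot'])
```

```text
1.15 [ 0.51412755 -0.23035489  0.23085613] [-0.00254188  0.99048663  0.13754305  0.00341888]
```

Call:
servo_tool(series="0.027 -0.013 0 0 0 -6.5 0; 0.054 -0.026 0 0 0 -13 0; 0.081 -0.039 0 0 0 -19.5 0; 0.108 -0.053 0 0 0 -26 0; 0.108 -0.053 0 0 0 -26 0")

```text
clock: 1.65
position: [0.5993, -0.155, 0.2304]
ee_rot: [-0.001, 0.934, 0.357, 0.001]
contact_force: [-0.4, 0.1, 0.1]
width: 0.0855
gripper_force: 0.0
```

Run:
```python
from h import *
snap('wrist','w2');s=manip.get_state();print(s['clock'],s['position'],s['ee_rot'])
a=[cv2.imread(f'pics/{n}.png') for n in('w1','w2')]
# crop both side by side
cv2.imwrite('pics/w12.png',cv2.resize(np.vstack(a),(800*512//800,384*2)) if 0 else cv2.resize(np.hstack(a),(800,300),interpolation=cv2.INTER_AREA))
```

```text
1.7 [ 0.59771289 -0.15640013  0.23041873] [-3.97054269e-04  9.34582264e-01  3.55746455e-01 -5.41509575e-04]
```

View pics/w12.png

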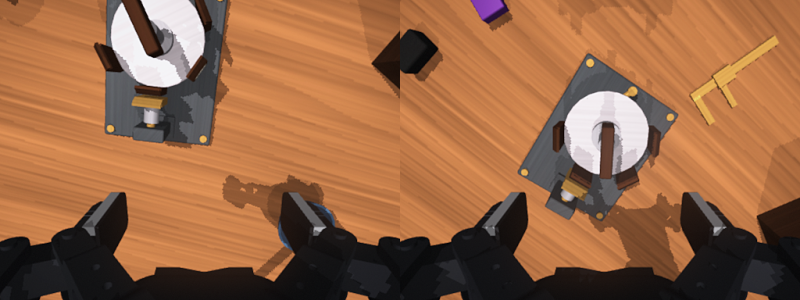

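Wrist view 2 (right half): the bar grip is at (606,150) and nearly vertical, with the cheek at (575,187). The base bolts are at (591,63), (671,117), (525,173) and (600,215). I'm enlarging it for accuracy.

Run:
```python
from h import *
a=cv2.imread('pics/w2.png')[60:290,140:370];a=cv2.resize(a,(600,600),interpolation=cv2.INTER_CUBIC);cv2.imwrite('pics/w2c.png',a)
```

```text
(no output)
```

View pics/w2c.png

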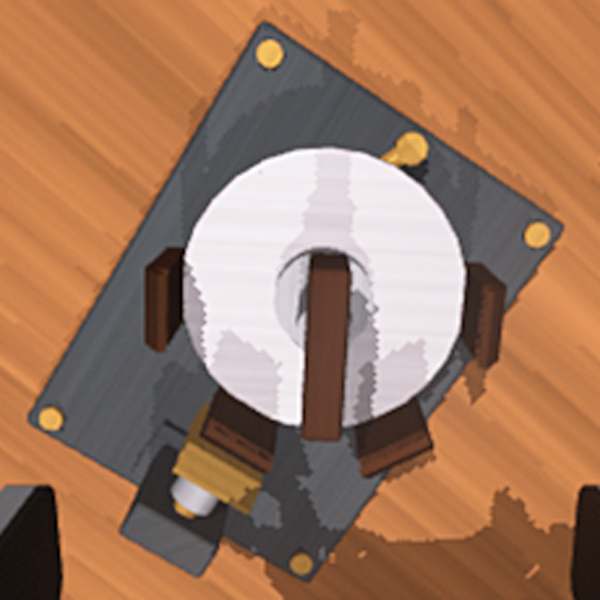

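Run:
```python
from h import *
w=load('w2');w1=load('w1');t=load('top');sc=load('scene');f=lambda u,v:(140+u*230/600,60+v*230/600)
A=[atz(w,*f(u,v),.145) for u,v in((310,252),(350,252),(342,440),(302,440))]
c=sum(A)/4;d=(A[2]+A[3]-A[0]-A[1])/2;print('bar',c.round(4),np.linalg.norm(d[:2]),np.degrees(np.arctan2(d[1],d[0]))%180)
B=[atz(w,*f(u,v),.016) for u,v in((265,22),(562,228),(308,580),(30,415))]
print(np.array(B).round(4),'mid',(sum(B)/4).round(4),[np.linalg.norm(B[i]-B[i-1]).round(4) for i in range(4)])
x=(B[0]+B[1]-B[2]-B[3])/2;y=(B[0]+B[3]-B[1]-B[2])/2
print('base x yaw',np.degrees(np.arctan2(x[1],x[0])),np.degrees(np.arctan2(-y[0],y[1])))
print('tri knob top/near end',tri([(w,*f(322,440)),(w1,155*1.28,53*1.28)]),tri([(w,*f(326,346)),(t,160+603/4,155+115/4),(sc,329*.64,250*.64)]))
s=manip.get_state();print(s['position'],np.degrees(rot(s['ee_rot']).as_euler('ZYX')))
# disc rim centre
E=[atz(w,*f(u,v),.06) for u,v in((183,285),(466,285))];print('disc',np.linalg.norm(E[0]-E[1]),(E[0]+E[1])/2)
cf=[atz(w,*f(u,v),.102) for u,v in((214,404),(272,470),(195,405),(258,490))];print(np.array(cf).round(4))
```

```text
bar [ 0.6044 -0.1543  0.145 ] 0.05328157337863544 39.72282551539132
[[ 0.6607 -0.0734  0.016 ]
 [ 0.6823 -0.217   0.016 ]
 [ 0.4909 -0.2474  0.016 ]
 [ 0.4699 -0.1028  0.016 ]] mid [ 0.5759 -0.1601  0.016 ] [np.float64(0.1931), np.float64(0.1452), np.float64(0.1938), np.float64(0.1461)]
base x yaw 8.891960730462072 8.402433414879964
tri knob top/near end [ 0.58282494 -0.17264966  0.1406395 ] [ 0.59990402 -0.15550547  0.14738804]
[ 0.59771289 -0.15640013  0.23041873] [ 4.16784331e+01  4.18069688e-02 -1.79935402e+02]
disc 0.10417937809540183 [ 0.60530768 -0.15395425  0.06      ]
[[ 0.5571 -0.1477  0.102 ]
 [ 0.5521 -0.1775  0.102 ]
 [ 0.5526 -0.1433  0.102 ]
 [ 0.5434 -0.1788  0.102 ]]
```

Call:
servo_tool(series="0.003 0.001 0.02 0 0 2.5 0; 0.006 0.0025 0.045 0 0 2.5 0; 0.006 0.0025 0.07 0 0 2.5 0; 0.006 0.0025 0.07 0 0 2.5 0; 0.006 0.0025 0.07 0 0 2.5 0")

```text
clock: 2.2
position: [0.6025, -0.1562, 0.1613]
ee_rot: [-0.0, 0.943, 0.334, -0.001]
contact_force: [0.4, 0.5, 0.8]
width: 0.0856
gripper_force: 0.0
```

Run:
```python
from h import *
snap('wrist','w3');s=manip.get_state();print(s['position'],np.degrees(rot(s['ee_rot']).as_euler('ZYX')))
w=load('w3');im=cv2.imread('pics/w3.png')
g=im.astype(int);h=cv2.cvtColor(im,cv2.COLOR_BGR2HSV)
# dark reddish-brown bar against white: scan rows near the bar
M=((h[...,1]>90)&(h[...,2]<130)&((h[...,0]<15)|(h[...,0]>170))).astype(np.uint8)
n,l,st,ce=cv2.connectedComponentsWithStats(M)
p=proj(w,[.604,-.154,.145]);print(p)
for k in range(1,n):
    if st[k,4]>300:print(st[k],ce[k])
k=l[int(p[1]),int(p[0])]
for r in range(int(p[1])-40,int(p[1])+70,10):
    c=np.where(l[r]==k)[0]
    if k and len(c):
        a=atz(w,c[0],r,.145);b=atz(w,c[-1]+1,r,.145);print(r,c[0],c[-1],a[:2].round(4),b[:2].round(4),np.linalg.norm(a-b).round(4))
cv2.imwrite('pics/w3b.png',cv2.resize(im,(800,600)))
```

```text
[ 0.60339827 -0.15627516  0.16236201] [ 3.90028831e+01 -1.95941885e-02  1.79926694e+02]
[258.94949495 232.79184556]
[ 64   0  40  36 508] [85.82480315 17.82086614]
[170 174  24  56 937] [181.51440768 199.95197439]
[328 174  24  56 588] [342.04081633 203.53741497]
[ 249  190   22   89 1924] [259.51871102 234.16216216]
[203 239  39  45 717] [220.86052999 264.24965132]
[ 273  239   97  122 4150] [316.58626506 304.90168675]
[ 336  246   65   81 1922] [373.14880333 282.31737773]
[233 344  83  19 475] [273.14315789 352.62315789]
192 249 270 [ 0.6178 -0.1366] [ 0.6246 -0.145 ] 0.0109
202 249 270 [ 0.6137 -0.1398] [ 0.6206 -0.1483] 0.011
212 249 270 [ 0.6096 -0.143 ] [ 0.6166 -0.1516] 0.0111
222 249 270 [ 0.6054 -0.1464] [ 0.6124 -0.1551] 0.0112
232 249 270 [ 0.6011 -0.1498] [ 0.6082 -0.1585] 0.0113
242 249 270 [ 0.5968 -0.1532] [ 0.604 -0.162] 0.0114
252 250 270 [ 0.5927 -0.1571] [ 0.5996 -0.1656] 0.0109
262 249 270 [ 0.5879 -0.1603] [ 0.5952 -0.1693] 0.0116
272 249 270 [ 0.5833 -0.1639] [ 0.5907 -0.173 ] 0.0117
```

View pics/w3b.png

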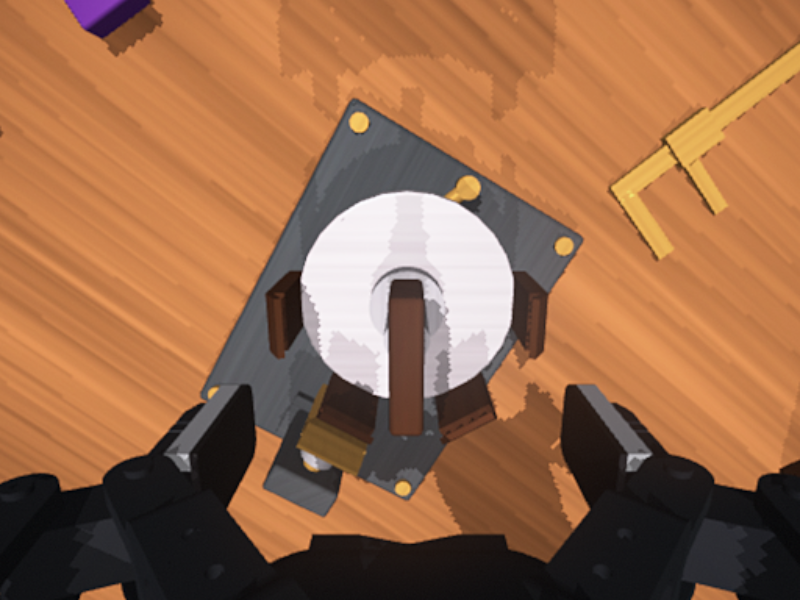

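Call:
servo_tool(series="0.001 -0.0005 0.02 0 0 0 0; 0.002 -0.0005 0.042 0 0 0 0; 0.002 -0.0005 0.042 0 0 0 0.6; 0.002 -0.0005 0.042 0 0 0 0.9; 0.002 -0.0005 0.042 0 0 0 0.9", squeeze=30)

```text
clock: 2.75
position: [0.6057, -0.1544, 0.1213]
ee_rot: [0.001, 0.942, 0.334, 0.001]
contact_force: [-0.0, 1.1, -0.1]
width: 0.0438
gripper_force: 0.0
```

Call:
servo_tool(series="0 0 0 0 0 0 1; 0 0 0 0 0 0 1; 0 0 0 0 0 0 1; 0 0 0 0 0 0 1")

```text
clock: 3.15
position: [0.6047, -0.1535, 0.1205]
ee_rot: [0.0, 0.942, 0.334, 0.0]
contact_force: [-1.4, 1.2, 5.9]
width: 0.0114
gripper_force: 32.7
```

Call:
servo_tool(series="0 0 0 0 0 7 1; 0 0 0 0 0 14 1; 0 0 0 0 0 21 1; 0 0 0 0 0 28 1; 0 0 0 0 0 35 1")

```text
clock: 3.65
position: [0.6054, -0.1551, 0.1205]
ee_rot: [0.002, 0.999, 0.033, 0.001]
contact_force: [-0.5, -3.3, 3.7]
width: 0.0115
gripper_force: 32.5
```

Call:
servo_tool(series="0 0 0 0 0 7 1; 0 0 0 0 0 14 1; 0 0 0 0 0 20 1; 0 0 0 0 0 21 1; 0 0 0 0 0 21 1")

```text
clock: 4.15
position: [0.6053, -0.1561, 0.1205]
ee_rot: [0.002, 0.989, -0.147, 0.001]
contact_force: [-0.7, -5.1, 4.7]
width: 0.0114
gripper_force: 32.6
```

Call:
servo_tool(series="0 0 0 0 0 0 0.7; 0 0 0 0 0 0 0.3; 0 0 -0.02 0 0 0 0; 0 0 -0.05 0 0 0 0; 0 0 -0.09 0 0 0 0")

```text
clock: 4.65
position: [0.6033, -0.1527, 0.2079]
ee_rot: [-0.001, 0.989, -0.147, -0.003]
contact_force: [-0.1, -0.5, 0.2]
width: 0.0819
gripper_force: 0.0
```

Call:
servo_tool(series="-0.03 0 0 0 0 -8 0; -0.06 0 0 0 0 -16 0; -0.06 0 0 0 0 -24 0; -0.06 0 0 0 0 -25 0; -0.06 0 0 0 0 -25 0")

```text
clock: 5.15
position: [0.5476, -0.1361, 0.2093]
ee_rot: [0.0, 0.998, 0.069, 0.0]
contact_force: [-0.2, 0.0, -1.0]
width: 0.0853
gripper_force: 0.0
```

Run:
```python
from h import *
snap('wrist','w4');s=manip.get_state();print(s['clock'],s['position'],np.degrees(rot(s['ee_rot']).as_euler('ZYX')))
w=load('w4');im=cv2.imread('pics/w4.png')
p=proj(w,[.543,-.163,.1]);q=proj(w,[.605,-.154,.145]);print(p,q)
c=(p+q)/2;x0=int(max(0,c[0]-75));y0=int(max(0,c[1]-65));print(x0,y0)
cv2.imwrite('pics/w4b.png',cv2.resize(im[y0:y0+150,x0:x0+150],(600,600),interpolation=cv2.INTER_CUBIC))
```

```text
5.2 [ 0.54769448 -0.13624613  0.20912223] [ 7.96218199e+00 -1.48200166e-02 -1.79999037e+02]
[292.93518254 201.01843099] [301.98602612 124.0270214 ]
222 97
```

View pics/w4b.png

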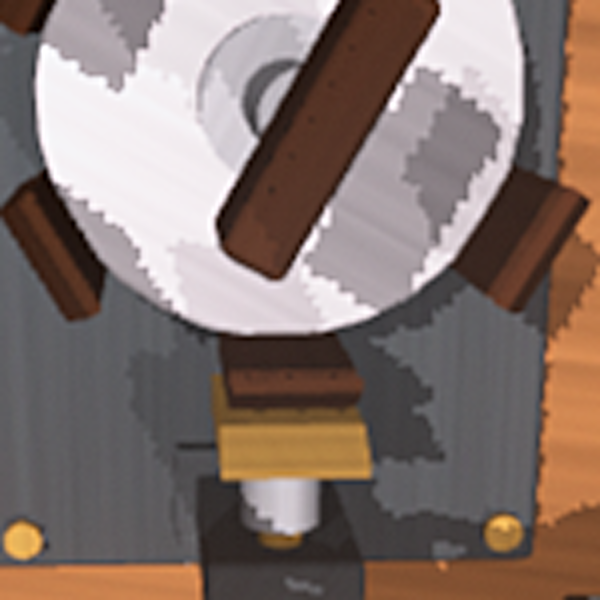

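The turret has clicked over: the carrier edge at crop (297,402) faces the cheek lip edge at (291,425). Next I'm going to the rack.

Call:
servo_tool(series="0.010 -0.044 -0.03 0 0 0 0; 0.020 -0.09 -0.035 0 0 0 0; 0.030 -0.135 -0.035 0 0 0 0; 0.040 -0.18 -0.035 0 0 0 0; 0.05 -0.225 -0.035 0 0 0 0")

```text
clock: 5.7
position: [0.5657, 0.0954, 0.2441]
ee_rot: [-0.0, 0.998, 0.069, 0.0]
contact_force: [0.9, 0.2, -0.9]
width: 0.0856
gripper_force: 0.0
```

Call:
servo_tool(series="0.010 -0.044 0 0 0 -8 0; 0.020 -0.09 0 0 0 -16 0; 0.030 -0.132 0 0 0 -24 0; 0.030 -0.132 0 0 0 -32 0; 0.03 -0.132 0 0 0 -40 0")

```text
clock: 6.2
position: [0.5766, 0.2306, 0.2433]
ee_rot: [-0.0, 0.912, 0.411, -0.0]
contact_force: [1.0, 0.1, 0.4]
width: 0.0855
gripper_force: 0.0
```

Run:
```python
from h import *
snap('wrist','w5');s=manip.get_state();print(s['clock'],s['position'],np.degrees(rot(s['ee_rot']).as_euler('ZYX')))
w=load('w4');f=lambda u,v:(222+u/4,97+v/4)
for n,u,v in(('car',297,402),('ch',291,425)):print(n,atz(w,*f(u,v),.102).round(4))
for n,a,b in(('carL/R',(230,405),(363,400)),('chL/R',(217,425),(366,424))):
    A=atz(w,*f(*a),.102);B=atz(w,*f(*b),.102);d=A-B;print(n,A.round(4),B.round(4),np.linalg.norm(d).round(4),np.degrees(np.arctan2(-d[0],d[1])))
```

```text
6.25 [0.57662611 0.22983237 0.24336433] [ 4.86177496e+01  5.03810544e-02 -1.79972306e+02]
car [ 0.5468 -0.1648  0.102 ]
ch [ 0.542  -0.1644  0.102 ]
carL/R [ 0.5443 -0.1519  0.102 ] [ 0.549  -0.1775  0.102 ] 0.0261 10.281221086923011
chL/R [ 0.5399 -0.15    0.102 ] [ 0.5442 -0.179   0.102 ] 0.0293 8.44029369935141
```

Call:
servo_tool(series="0 0 0 0 0 -8 0; 0 0 0 0 0 -16 0; 0 0 0 0 0 -24 0; 0 0 0 0 0 -32 0; 0 0 0 0 0 -35.5 0")

```text
clock: 6.75
position: [0.5767, 0.2284, 0.2438]
ee_rot: [-0.0, 0.746, 0.666, -0.0]
contact_force: [0.1, -0.6, 0.3]
width: 0.0852
gripper_force: 0.0
```

Run:
```python
from h import *
snap('wrist','w6');s=manip.get_state();print(s['clock'],s['position'],np.degrees(rot(s['ee_rot']).as_euler('ZYX')))
a=[cv2.imread(f'pics/{n}.png') for n in('w5','w6')]
w=[load('w5'),load('w6')];o=[]
for i,x in zip(w,a):
    p=proj(i,[.56,.229,.11]);x0=int(np.clip(p[0]-100,0,312));y0=int(np.clip(p[1]-100,0,184));print(p,x0,y0);o.append(cv2.resize(x[y0:y0+200,x0:x0+200],(400,400),interpolation=cv2.INTER_CUBIC))
cv2.imwrite('pics/w56.png',np.hstack(o))
```

```text
6.8 [0.57675715 0.22838653 0.24385936] [ 8.35747292e+01  2.88432293e-03 -1.79979278e+02]
[247.81054714 196.96117432] 147 96
[242.07298599 184.84837904] 142 84
```

View pics/w56.png

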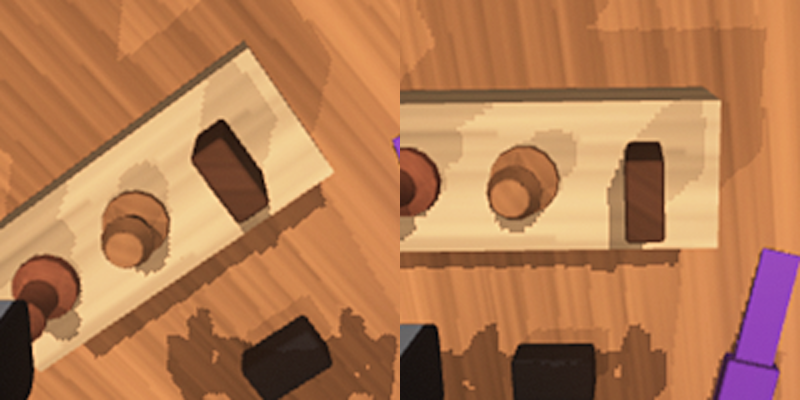

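The left half (w5) shows the handle top centred at (231,180), and the right half (w6) at (645,201). The round stick handles are left of it and clear of the handle.

Run:
```python
from h import *
a,b=load('w5'),load('w6');t=load('top')
l=[(a,147+231/2,96+180/2),(b,142+245/2,84+201/2)]
print(tri(l),tri(l+[(t,160+131/4,155+146/4)]))
C=[atz(b,142+(x-400)/2,84+y/2,.135) for x,y in((627,160),(664,160),(664,242),(626,240))]
print(np.array(C).round(4),(sum(C)/4).round(4)); d=C[0]+C[1]-C[2]-C[3];print(np.degrees(np.arctan2(d[1],d[0])),np.linalg.norm(d)/2,np.linalg.norm(C[0]-C[1]))
R_=[atz(b,142+(x-400)/2,84+y/2,.085) for x,y in((718,248),(720,100),(400,98),(400,246))]
for p,q in((0,3),(1,2)):
    e=R_[p]-R_[q];print('rackx',np.degrees(np.arctan2(e[1],e[0])))
w=load('w4');f=lambda u,v:(222+u/4,97+v/4)
for n,u,v in(('car',297,402),('ch',291,425)):print(n,atz(w,*f(u,v),.092).round(4))
```

```text
[0.57945569 0.23203743 0.13048941] [0.57847267 0.22935808 0.11926145]
[[0.5745 0.2502 0.135 ]
 [0.5886 0.2486 0.135 ]
 [0.5853 0.2158 0.135 ]
 [0.5704 0.2183 0.135 ]] [0.5797 0.2332 0.135 ]
83.42289176355249 0.03254280191033021 0.014194539613939228
rackx -6.781042778469363
rackx -6.762552052583038
car [ 0.5441 -0.1663  0.092 ]
ch [ 0.539  -0.1659  0.092 ]
```

Run:
```python
from h import *
a,b=load('w5'),load('w6')
print(tri([(a,147+125/2,96+248/2),(b,142+112/2,84+200/2)]))
```

```text
[0.52641235 0.23806348 0.12676487]
```

Call:
servo_tool(series="0.002 0.001 0.02 0 0 0 0.58; 0.005 0.0024 0.04 0 0 0 0.58; 0.005 0.0024 0.06 0 0 0 0.58; 0.005 0.0024 0.07 0 0 0 0.58; 0.005 0.0024 0.07 0 0 0 0.58")

```text
clock: 7.3
position: [0.5784, 0.2328, 0.1724]
ee_rot: [-0.001, 0.746, 0.665, -0.002]
contact_force: [-0.1, 0.3, -0.5]
width: 0.0356
gripper_force: 0.0
```

Run:
```python
from h import *
snap('wrist','w7');s=manip.get_state();print(s['clock'],s['position'],s['width'],np.degrees(rot(s['ee_rot']).as_euler('ZYX')))
cv2.imwrite('pics/w7b.png',cv2.resize(cv2.imread('pics/w7.png')[110:384,100:440],(680,548),interpolation=cv2.INTER_CUBIC))
```

```text
7.35 [0.57921461 0.23301592 0.17376328] 0.035890021391254565 [ 8.34607203e+01  2.78421845e-02 -1.79936984e+02]
```

View pics/w7b.png

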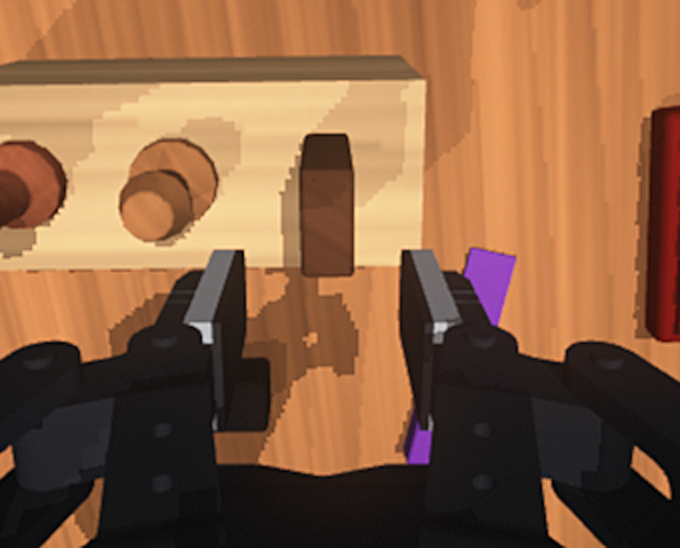

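The handle, centred at (327,205), lies midway between the open pads (243 and 402) and aligned with them. I'm going down to grip it.

Call:
servo_tool(series="0 0.0005 0.03 0 0 0 0.58; 0 0.0005 0.06 0 0 0 0.58; 0 0.0005 0.077 0 0 0 0.58; 0 0.0005 0.077 0 0 0 0.58; 0 0.0005 0.077 0 0 0 0.8", squeeze=80)

```text
clock: 7.85
position: [0.5808, 0.2333, 0.0985]
ee_rot: [0.001, 0.746, 0.666, 0.001]
contact_force: [0.4, -0.1, 0.1]
width: 0.0225
gripper_force: 0.0
```

Call:
servo_tool(series="0 0 0 0 0 0 1; 0 0 0 0 0 0 1; 0 0 0 0 0 0 1; 0 0 0 0 0 0 1")

```text
clock: 8.25
position: [0.5809, 0.2334, 0.0991]
ee_rot: [0.001, 0.746, 0.666, 0.002]
contact_force: [0.6, -0.3, 6.1]
width: 0.015
gripper_force: 78.7
```

Run:
```python
from h import *
s=manip.get_state();print({k:np.round(s[k],4) for k in('clock','position','width','gripper_force','contact_force','moment')},np.degrees(rot(s['ee_rot']).as_euler('ZYX')))
```

```text
{'clock': np.float64(8.25), 'position': array([0.5809, 0.2334, 0.0991]), 'width': np.float64(0.015), 'gripper_force': np.float64(78.6864), 'contact_force': array([ 0.61  , -0.2947,  6.052 ]), 'moment': array([ 0.0932,  0.0417, -0.0154])} [ 8.35702767e+01 -7.17312458e-02  1.79811343e+02]
```

Call:
servo_tool(series="0 0 -0.02 0 0 0 1; 0 0 -0.055 0 0 0 1; 0 0 -0.09 0 0 0 1; 0 0 -0.126 0 0 0 1; 0 0 -0.126 0 0 0 1")

```text
clock: 8.75
position: [0.5827, 0.2339, 0.2293]
ee_rot: [0.003, 0.746, 0.666, 0.005]
contact_force: [-0.0, -0.4, -0.8]
width: 0.0149
gripper_force: 78.5
```

Call:
servo_tool(series="-0.03 0 0 0 0 -3 1; -0.075 0.001 0 0 0 -6 1; -0.12 0.002 0 0 0 -9 1; -0.165 0.003 0 0 0 -12 1; -0.21 0.003 0 0 0 -15.1 1")

```text
clock: 9.25
position: [0.5582, 0.0225, 0.2223]
ee_rot: [-0.0, 0.651, 0.759, -0.0]
contact_force: [0.9, 0.2, -0.8]
width: 0.0152
gripper_force: 78.4
```

Run:
```python
from h import *
s=manip.get_state();print({k:np.round(s[k],4) for k in('clock','position','width','gripper_force','contact_force','moment')})
E2=np.degrees(rot(s['ee_rot']).as_euler('ZYX'));print(E2)
d=np.array([.542,-.165,.225])-s['position'];print(rot(s['ee_rot']).inv().apply(d))
```

```text
{'clock': np.float64(9.25), 'position': array([0.5582, 0.0225, 0.2223]), 'width': np.float64(0.0152), 'gripper_force': np.float64(78.4382), 'contact_force': array([ 0.9272,  0.23  , -0.7828]), 'moment': array([0.0317, 0.0247, 0.0064])}
[ 9.88214843e+01 -5.12136750e-03 -1.79921328e+02]
[-0.18279392 -0.04478695 -0.00269774]
```

Call:
servo_tool(series="-0.04 -0.011 -0.002 0 0 0 1; -0.085 -0.022 -0.002 0 0 0 1; -0.13 -0.033 -0.002 0 0 0 1; -0.17 -0.042 -0.002 0 0 0 1; -0.183 -0.045 -0.002 0 0 0 1")

```text
clock: 9.75
position: [0.5413, -0.1675, 0.2242]
ee_rot: [-0.0, 0.653, 0.757, -0.001]
contact_force: [1.0, 0.4, -1.3]
width: 0.015
gripper_force: 78.4
```

Call:
servo_tool(series="0 0 0 0 0 0 1; 0 0 0 0 0 0 1")

```text
clock: 9.95
position: [0.5419, -0.1625, 0.2246]
ee_rot: [-0.001, 0.652, 0.758, 0.0]
contact_force: [-0.1, 1.6, 0.0]
width: 0.0149
gripper_force: 78.4
```

Run:
```python
from h import *
snap('wrist','w8');snap('top','top2');s=manip.get_state();print({k:np.round(s[k],4) for k in('clock','position','contact_force')},np.degrees(rot(s['ee_rot']).as_euler('ZYX')))
a=cv2.imread('pics/w8.png');w=load('w8')
p=proj(w,[.542,-.165,.1]);print(p,proj(w,[.542,-.165,.139]))
x0=int(p[0]-75);y0=int(p[1]-60);print(x0,y0)
cv2.imwrite('pics/w8b.png',cv2.resize(a[y0:y0+150,x0:x0+150],(600,600),interpolation=cv2.INTER_CUBIC))
```

```text
{'clock': np.float64(10.05), 'position': array([ 0.5422, -0.1618,  0.225 ]), 'contact_force': array([-0.3736, -0.5087, -0.1896])} [ 9.87661411e+01 -6.81751035e-02 -1.79982516e+02]
[261.46884677 189.48069322] [261.52138844 203.1867019 ]
186 129
```

View pics/w8b.png

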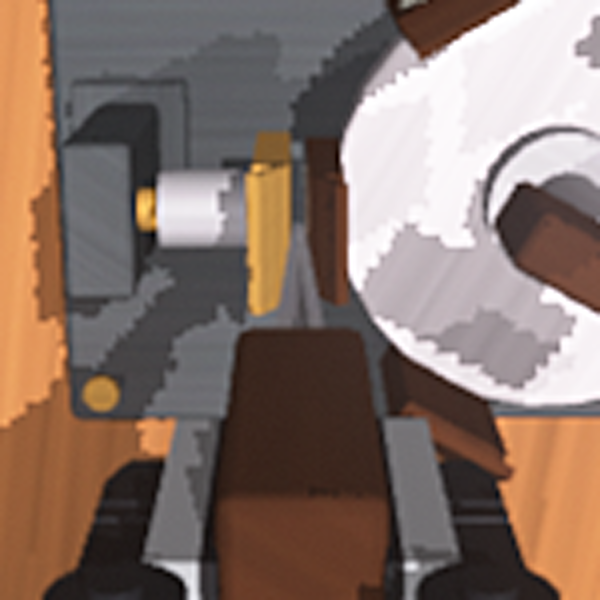

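The view along the gap shows the blade tip at (298,225) centred between the cheek edge (291) and the carrier edge (306), with the blade parallel to the gap. I'm lowering it.

Call:
servo_tool(series="-0.001 0 0.01 0 0 0 1; -0.003 0 0.025 0 0 0 1; -0.003 0 0.04 0 0 0 1; -0.003 0 0.055 0 0 0 1; -0.003 0 0.055 0 0 0 1")

```text
clock: 10.55
position: [0.5418, -0.1649, 0.1678]
ee_rot: [-0.002, 0.651, 0.759, -0.0]
contact_force: [0.0, 0.7, -1.4]
width: 0.0155
gripper_force: 78.3
```

Call:
servo_tool(series="0 0 0 0 0 0 1; 0 0 0 0 0 0 1; 0 0 0 0 0 0 1")

```text
clock: 10.85
position: [0.5428, -0.1664, 0.171]
ee_rot: [0.0, 0.651, 0.759, 0.0]
contact_force: [-0.5, -0.4, -0.4]
width: 0.0149
gripper_force: 78.3
```

```bash
cat > st.py <<'E'
from h import *
s=manip.get_state();Rt=rot(s['ee_rot']).inv()
print(round(s['clock'],2),'pos',s['position'].round(5),'F tool',Rt.apply(s['contact_force']).round(2),'M tool',Rt.apply(s['moment']).round(3),'eul',np.degrees(rot(s['ee_rot']).as_euler('ZYX')).round(2),s['width'].round(4))
E
python3 st.py
```

```text
Traceback (most recent call last):
  File "st.py", line 3, in <module>
    print(round(s['clock'],2),'pos',s['position'].round(5),'F tool',Rt.apply(s['contact_force']).round(2),'M tool',Rt.apply(s['moment']).round(3),'eul',np.degrees(rot(s['ee_rot']).as_euler('ZYX')).round(2),s['width'].round(4))
                                                                                                                                                                                                              ^^^^^^^^^^^^^^^^
AttributeError: 'float' object has no attribute 'round'
```

Call:
servo_tool(series="0 0 0.004 0 0 0 1; 0 0 0.008 0 0 0 1; 0 0 0.010 0 0 0 1; 0 0 0.010 0 0 0 1; 0 0 0.010 0 0 0 1")

```text
clock: 11.35
position: [0.5425, -0.1666, 0.16]
ee_rot: [-0.0, 0.652, 0.759, -0.0]
contact_force: [-1.6, 0.7, -0.7]
width: 0.0151
gripper_force: 78.5
```

Call:
servo_tool(series="0 0 0.003 0 0 0 1; 0 0 0.005 0 0 0 1; 0 0 0.005 0 0 0 1; 0 0 0.005 0 0 0 1")

```text
clock: 11.75
position: [0.5424, -0.1667, 0.155]
ee_rot: [-0.0, 0.652, 0.759, -0.0]
contact_force: [-2.9, -1.2, -1.3]
width: 0.0154
gripper_force: 78.5
```

Call:
servo_tool(series="0 0 0.003 0 0 0 1; 0 0 0.005 0 0 0 1; 0 0 0.005 0 0 0 1; 0 0 0.005 0 0 0 1")

```text
clock: 12.15
position: [0.5423, -0.1667, 0.1503]
ee_rot: [-0.0, 0.652, 0.759, -0.0]
contact_force: [-4.1, -1.3, 2.7]
width: 0.015
gripper_force: 78.8
```

```bash
sed -i "s/,s\['width'\].round(4)//" st.py; python3 st.py
python3 - <<'E'
from h import *
import time
F=[];P=[]
for k in range(6):
    eyes.get_image('top');s=manip.get_state();F.append(rot(s['ee_rot']).inv().apply(s['contact_force']));P.append(s['position'])
print(np.mean(F,0),np.std(F,0),np.mean(P,0),np.std(P,0))
E
```

```text
12.15 pos [ 0.54229 -0.16673  0.1503 ] F tool [-0.63 -4.25 -2.73] M tool [ 1.064 -0.085 -0.06 ] eul [ 9.8680e+01  1.0000e-02 -1.7995e+02]
[-0.58867691 -5.09348445 -3.39323456] [0.40156273 0.3244117  0.44434694] [ 0.54233031 -0.166729    0.15028325] [1.59076638e-05 1.00812212e-05 1.78664341e-05]
```

The blade is bearing slightly toward the carrier, so I'm shifting it a little toward the cheek.

Call:
servo_tool(series="0 -0.0006 0 0 0 0 1; 0 -0.0006 0 0 0 0 1; 0 -0.0006 0 0 0 0 1")

```text
clock: 12.75
position: [0.5422, -0.1667, 0.1503]
ee_rot: [0.0, 0.652, 0.759, -0.0]
contact_force: [-3.9, -1.4, 3.0]
width: 0.015
gripper_force: 78.9
```

```bash
cat > st.py <<'E'
from h import *
F=[];P=[]
for k in range(5):
    eyes.camera_info('top');eyes.get_image('top');s=manip.get_state();q=rot(s['ee_rot']);F.append(np.r_[q.inv().apply(s['contact_force']),q.inv().apply(s['moment'])]);P.append(s['position'])
print(round(s['clock'],2),'F',np.mean(F,0).round(2),'P',np.mean(P,0).round(5))
E
python3 st.py
```

```text
13.0 F [-0.56 -4.21 -2.54  0.92 -0.19 -0.06] P [ 0.54224 -0.16674  0.1503 ]
```

Call:
servo_tool(series="0 -0.0008 0 0 0 0 1; 0 -0.0015 0 0 0 0 1; 0 -0.0015 0 0 0 0 1; 0 -0.0015 0 0 0 0 1")

```text
clock: 13.4
position: [0.5418, -0.1668, 0.1503]
ee_rot: [0.001, 0.652, 0.758, 0.001]
contact_force: [0.1, -0.5, -0.6]
width: 0.0151
gripper_force: 78.5
```

```bash
python3 st.py
```

```text
13.65 F [-0.16  1.64  1.26 -0.41 -0.07 -0.04] P [ 0.54175 -0.16683  0.15033]
```

Call:
servo_tool(series="0 0.0004 0.002 0 0 0 1; 0 0.0004 0.004 0 0 0 1; 0 0.0004 0.005 0 0 0 1; 0 0.0004 0.005 0 0 0 1")

```text
clock: 14.05
position: [0.5416, -0.167, 0.1455]
ee_rot: [0.001, 0.652, 0.759, 0.0]
contact_force: [1.6, -0.2, 2.7]
width: 0.0151
gripper_force: 78.9
```

```bash
python3 st.py
```

```text
14.3 F [-0.1   2.76 -2.15 -0.63 -0.06 -0.03] P [ 0.54158 -0.16695  0.14554]
```

Call:
servo_tool(series="0 0.0008 0 0 0 0 1; 0 0.0008 0 0 0 0 1; 0 0.0008 0 0 0 0 1")

```text
clock: 14.6
position: [0.5417, -0.1669, 0.1454]
ee_rot: [0.0, 0.652, 0.759, -0.0]
contact_force: [1.4, -0.0, 3.3]
width: 0.0152
gripper_force: 79.0
```

```bash
python3 st.py
```

```text
14.85 F [-0.37  1.38 -3.11 -0.29 -0.15 -0.05] P [ 0.54171 -0.16687  0.14536]
```

Call:
servo_tool(series="0 0.0007 0.002 0 0 0 1; 0 0.0007 0.004 0 0 0 1; 0 0.0007 0.006 0 0 0 1; 0 0.0007 0.006 0 0 0 1")

```text
clock: 15.25
position: [0.5416, -0.1666, 0.1391]
ee_rot: [-0.001, 0.652, 0.759, -0.001]
contact_force: [-0.8, -1.0, 4.0]
width: 0.015
gripper_force: 79.6
```

```bash
python3 st.py
```

```text
15.5 F [ 0.19 -1.26 -4.7   0.28 -0.14 -0.06] P [ 0.54161 -0.16656  0.13905]
```

Call:
servo_tool(series="0 -0.0002 0.002 0 0 0 1; 0 -0.0004 0.004 0 0 0 1; 0 -0.0005 0.006 0 0 0 1; 0 -0.0005 0.006 0 0 0 1")

```text
clock: 15.9
position: [0.5414, -0.1667, 0.1337]
ee_rot: [-0.0, 0.652, 0.759, -0.0]
contact_force: [-1.6, -0.5, 8.0]
width: 0.0149
gripper_force: 80.0
```

```bash
python3 st.py
python3 - <<'E'
from h import *
snap('wrist','w9')
a=cv2.imread('pics/w9.png')[60:230,175:345];b=cv2.imread('pics/w8.png')[129:229,186:286]
cv2.imwrite('pics/w9b.png',cv2.resize(a,(600,600),interpolation=cv2.INTER_CUBIC))
E
```

```text
16.15 F [-0.2  -2.3  -7.57  0.45 -0.06 -0.04] P [ 0.54142 -0.16673  0.13368]
```

View pics/w9b.png

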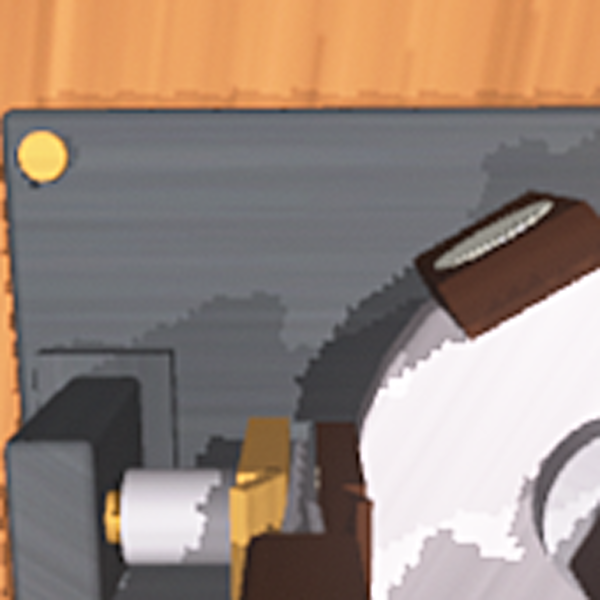

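Call:
servo_tool(series="0 -0.0003 0.002 0 0 0 1; 0 -0.0006 0.004 0 0 0 1; 0 -0.0009 0.0055 0 0 0 1; 0 -0.0009 0.0055 0 0 0 1; 0 -0.0009 0.0055 0 0 0 1")

```text
clock: 16.7
position: [0.5411, -0.167, 0.1288]
ee_rot: [0.0, 0.652, 0.759, -0.0]
contact_force: [-2.3, -0.9, 9.2]
width: 0.0149
gripper_force: 80.3
```

```bash
python3 st.py
python3 - <<'E'
from h import *
# cheek travel: wrist frames w8 (rest), w9, w10 -> compare cheek left (outer) edge with the fixed post's right edge along one level row
snap('wrist','w10')
for n in('w8','w9','w10'):
    i=load(n);g=cv2.imread(f'pics/{n}.png').astype(np.float32)
    out=[]
    for off in (-.010,-.008,-.006):   # rows along the axis direction near far cheek end: base -y.. sample line at z=.102
        e=np.array([.9886,.1504,0]);l=np.array([-.1504,.9886,0]);o=np.array([.6035,-.155,.102])
        # line along base x from -0.10 to -0.06 at lateral off
        s=np.arange(-.100,-.060,.00025);uv=np.array([proj(i,o+e*k+l*off) for k in s],np.float32)
        v=cv2.remap(g,uv[None,:,0],uv[None,:,1],cv2.INTER_LINEAR)[0]
        sat=v[:,2]-v[:,0]; d=np.diff(cv2.GaussianBlur(sat[None],(9,1),1.5)[0]);out.append((s[d.argmax()]*1e3).round(2));out.append((s[d.argmin()]*1e3).round(2))
    print(n,out)
E
```

```text
16.95 F [-0.05 -1.89 -9.29  0.36  0.   -0.07] P [ 0.54116 -0.16696  0.12875]
w8 [np.float64(-74.0), np.float64(-67.25), np.float64(-74.0), np.float64(-66.75), np.float64(-73.75), np.float64(-66.5)]
w9 [np.float64(-75.25), np.float64(-67.5), np.float64(-75.0), np.float64(-95.5), np.float64(-75.5), np.float64(-74.25)]
w10 [np.float64(-75.25), np.float64(-95.5), np.float64(-75.25), np.float64(-83.5), np.float64(-74.75), np.float64(-98.75)]
```

```bash
python3 -c "
from rig import manip
print(manip.sign_off())"
```

```text
the job is handed in; nothing more can be done
None
```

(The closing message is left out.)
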